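Test the latching stop button of the lab shaker

ROBOT

A 6-joint arm with a two-finger parallel gripper is mounted at the origin on the work surface. World frame = base frame: x ahead of the robot, y to its left, z up, the work surface at z = 0. Lengths are in m, angles in rad, forces in N, time in s.
With the tool pointing down it reaches from about 0.35 to 0.925 m from the base axis. Payload 6.4 kg.
Tool frame: the origin (TCP) lies at the very end of the fingers, on their centre line; the grasp point (between the pads) lies 19 mm behind it (tcp_to_grasp is the distance from the TCP to the grasp point, in m); z points along the fingers, y is the direction in which the jaws open and shut (so a half turn about z gives the same grasp; the last joint's range is limited). The gripper opens to 94 mm and grips with 3 to 60 N. Pads are 16 mm wide; open, the fingers measure 119 mm over their backs; the gripper's body (75 mm by 177 mm) begins 78 mm behind the grasp point.
Start: joints at [-1.427, 0.245, 1.558, -0, 1.339, -0.174], TCP at [0.203, -0.617, 0.205] pointing down, gripper open.
Joint ranges: [-3.13, 3.13], [-1.02, 2.26], [0.13, 2.54], [-0.95, 4.09], [0.21, 2.88], [-2.74, 2.74]. Speed limits (rad/s): [2.57, 2.57, 3.14, 3.14, 3.14, 3.14].

INTERFACE

Orientations are given as [roll, pitch, yaw] about the fixed x, y, z axes, in that order (R = Rz(yaw) Ry(pitch) Rx(roll)).
In Python, from rig import read_state, camera, sign_off, look_for, cut_out, tcp_to_grasp gives the robot as it stands.
- The arm moves only by the shell command python3 -m creep 'ROWS'. ROWS is JSON, a list that holds one entry, the list of rows, each a list of 7 numbers: the shift along the tool's x, y, z in cm, then the turn, a rotation vector about the tool's x, y, z in rad, then the closure, from 0 (fully open) to 1 (shut). In form: [[[tx, ty, tz, ax, ay, az, grip], ...]]. A call has 1 to 12 rows; each row is the pose to reach, as a shift and turn from the pose measured when the call began, along the tool's axes at that moment; what a row does not reach only later rows make up. A row lasts 1/12 s, in which the tool goes at most 41.7 mm and 7.16 degrees, less where a joint would pass 70% of its speed; a pose out of reach is approached as far as the arm can. A call with a gripper value outside its range is refused whole. The fingers move at their own pace and stop on an object; the grip force is fixed at half the most. Time passes only in rows, so rows that repeat a pose let the fingers close. It gives the time, the measured TCP pose, the force and the opening at its end, in the units of the state.
- read_state(): the state, without advancing time (a new reading comes with each control period).
- camera(name): name is "scene" or "top"; returns a dict with "color" (420x560x3 uint8, blue, green, red), "fov_y" (degrees; the focal length in pixels is half the picture's height over the tangent of half this angle, whatever the lens; pixels are square), "cx", "cy" (the principal point, pixels), "world_to_cam" (4x4, takes a point from world to camera coordinates). Camera axes: x right, y up, looking along -z (the intrinsics and any distortion apply to the point x, -y, -z); pixel columns grow to the right and rows downward; lengths in m; the calibration is good to about 2 mm. A picture is of the moment at which its call begins. There is no depth.
- sign_off(): hands the job in, once; it reports no verdict.
Trained networks look in a picture, given as the dict that the camera call returned (one of the last four; its "shot" number tells which), for a name from the list of things; names that differ only in an ending like _2 or _b are one class to them, and where a whole thing is asked for, a point or a joint stands for the part that bears it (a point fixed in the world has none). Each returns a list of dicts, best first, with "conf" (0 to 1); they miss things now and then, are a little off and sometimes report something else, mostly with a low value. They report only what shows in the picture. A call takes as long as a camera call. They do not tell look-alikes from the thing itself.
- look_for(picture, target): "position" ([column, row] in pixels, amid what is visible of it).
- cut_out(picture, target): "mask" (420x560 bool, what is visible of it) and "position" ([column, row] in pixels, amid what is visible of it).
The state is a dict: "t": time; "joints": joint angles; "joint_vel": joint speeds; "joint_torque": joint torques, N m; "position": TCP position; "eef_rot": TCP orientation; "ft_force": force on the tool from outside, world axes, zero at the start; "moment": the same for the moment, N m; "gripper_width": finger opening in m.
Only numpy, scipy, OpenCV 4.12 (cv2) and the standard library are available. Lean on these libraries where they do the work, as an engineer would, in place of code of your own. Each camera call takes 0.05 s, during which the arm holds its last target. There are 200 camera calls.

TASK

Test the shaker's stop button: push the black mushroom head straight in with the fingertips until it latches down and stays in, then push its thumb tab round clockwise (seen from above) with a fingertip until the head is released and pops back up, and let the tab spring back. Only push: do not pinch the tab between the fingers and do not slam the button, and leave the two bottles and the steel weight standing where they are.

Things in the scene. Friction and masses are not known exactly. Their poses are not given: they have to be found in the camera images.
- station: White stop station fixed to the bench: square housing 150 x 150 mm, 55 mm high; in the middle of its top a grey collar (outer radius 48 mm, inner 40 mm, upper edge 69 mm above the bench) around the black mushroom head. Origin: centre of its underside, on the bench. z up, on the head's vertical axis; x points along the thumb tab's rest direction (head = 0).
- plunger (a joint): How far the mushroom head is pushed in, m: 0 = up, 0.008 = fully in (hard stop). Over-centre latch: the push needs about 3 to 4 N at first; past about 4 mm the head snaps the rest of the way in and stays in when let go. It comes up again when the head is turned.
- head (a joint): Turn of the mushroom head, rad: 0 = rest, positive = clockwise seen from above, hard stop at 0.8. A light spring (0.01 to 0.05 N m) turns it back to 0 when let go. Latched in, it turns freely to about 0.2, then a cam lifts the head as it turns; beyond about 0.6 it pops up by itself. Pushing the tab round takes 1 to 3 N.
- dome_top (a point): Middle of the top of the mushroom head, a shallow black dome of radius 36 mm, on its vertical axis; 84 mm above the bench when up, 76 mm when latched in. The place to push: within 25 mm of it nothing stands higher than the dome. z up; x points along the thumb tab and turns with the head.
- tab_top (a point): Point on the thumb tab's top face, 52 mm from the head's axis. The tab is an upright black fin pointing radially out, 30 to 66 mm from the axis, 14 mm thick, its top 103 mm above the bench with the head up, 95 mm latched in; its side faces reach 24 mm down. x radially outward, z up. Clockwise turning pushes it from its +y side towards -y.
- tab_ccw: The half of the thumb tab (7 mm thick) with the counterclockwise side face, the one to push on. Outside the cap's 36 mm radius a fingertip beside it can go down to about 75 mm above the bench (collar edge at 69 mm). Origin on the head's vertical axis, 36 mm below the tab's top; x radially outward along the tab, z up.
- tab_cw: The other half of the thumb tab (7 mm thick), with the clockwise side face. Same origin and axes as tab_ccw. Loading both side faces at once counts as pinching.
- bottle_tall: White plastic bottle with cap, 48 mm diameter, 98 mm high, loose; leave it alone. Origin: centre of its underside.
- bottle_small: White plastic bottle with cap, 42 mm diameter, 72 mm high, loose; leave it alone. Origin: centre of its underside.
- cal_weight: Steel calibration weight with a knob on top, 38 mm diameter, 56 mm high, 0.4 kg, loose; leave it alone. Origin: centre of its underside.
Things that resemble listed ones, but are neither listed nor needed, are in the scene too. Of the things that look like the station, take the one that is farthest to the robot's right at the start.

How it is judged:
By the outcome, as a careful person would: the job done as asked, in the order asked, and still so for the second after the job is handed in, with the robot touching nothing.
It also fails if it takes over 42 s, if anything falls off the work surface, if the arm or the gripper's body presses on something with over 40 N, if the wrist force passes 120 N, or if a joint passes its speed limit or range.

## Working session

There is one attempt and no reset: what is moved stays moved. The work goes in short steps, Python scripts to look and compute and a shell command to move; the robot and the scene stay as the last step left them, time stands still between calls to the robot, and variables do not carry over. Pictures are saved under pics/ and viewed, about 8 in all and at most 12, crops included, and the job is handed in when it is done.

```bash
mkdir -p pics
cat > h.py <<'E'
import numpy as np, cv2
from rig import *
def ray(p,uv):
    f=p["color"].shape[0]/2/np.tan(np.radians(p["fov_y"])/2)
    W=np.linalg.inv(np.array(p["world_to_cam"]))
    d=W[:3,:3]@np.array([(uv[0]-p["cx"])/f,-(uv[1]-p["cy"])/f,-1]); return W[:3,3],d
def onz(p,uv,z):
    o,d=ray(p,uv); return o+d*(z-o[2])/d[2]
def proj(p,X):
    f=p["color"].shape[0]/2/np.tan(np.radians(p["fov_y"])/2)
    c=np.array(p["world_to_cam"])@np.r_[X,1]; return np.array([p["cx"]-f*c[0]/c[2],p["cy"]+f*c[1]/c[2]])
E
python3 - <<'E'
from h import *
s=read_state();print(s["t"],s["position"],s["eef_rot"],s["ft_force"],s["gripper_width"],tcp_to_grasp)
P=[]
for n in("scene","top"):
    p=camera(n);P.append(p["color"]);print(n,[k for k in p],p["fov_y"],ray(p,(280,210)))
    for t in("station","dome_top","tab_top","tab_ccw","bottle_tall","bottle_small","cal_weight"):
        z={"station":.07,"dome_top":.08,"tab_top":.1,"tab_ccw":.095}.get(t,.04)
        print(t,[(np.round(d["position"]),round(d["conf"],2),onz(p,d["position"],z)[:2].round(3)) for d in look_for(p,t)])
    cv2.imwrite(f"pics/{n}0.png",p["color"])
E
```

```text
0.0 [ 0.20302152 -0.61685621  0.20437484] [-3.13974922e+00 -3.00448508e-04  3.17809238e-01] [-0.04042623 -0.4271118   0.14578242] 0.09427499892617651 0.0188
scene ['color', 'fov_y', 'cx', 'cy', 'world_to_cam', 'shot'] 54.2324457441248 (array([ 0.78243262, -0.30722546,  0.79047027]), array([-0.28063821,  0.45300508, -0.84625641]))
station [(array([263., 108.]), 0.84, array([0.352, 0.31 ])), (array([280., 201.]), 0.63, array([0.531, 0.098]))]
dome_top [(array([280., 186.]), 0.84, array([0.514, 0.124])), (array([260.,  94.]), 0.6, array([0.324, 0.34 ]))]
tab_top [(array([283., 188.]), 0.62, array([0.532, 0.11 ])), (array([257.,  91.]), 0.56, array([0.325, 0.327]))]
tab_ccw [(array([279., 201.]), 0.24, array([0.539, 0.081]))]
bottle_tall [(array([200., 204.]), 0.94, array([0.375, 0.016])), (array([282., 188.]), 0.55, array([0.506, 0.146]))]
bottle_small [(array([289., 276.]), 0.89, array([ 0.628, -0.026]))]
cal_weight [(array([356., 222.]), 0.65, array([0.686, 0.152]))]
top ['color', 'fov_y', 'cx', 'cy', 'world_to_cam', 'shot'] 45.297215495676966 (array([0.33300505, 0.05836157, 1.12901344]), array([ 0.18965   ,  0.03933211, -0.98122872]))
station [(array([157., 300.]), 0.97, array([0.324, 0.335])), (array([270., 219.]), 0.85, array([0.516, 0.121]))]
dome_top [(array([269., 218.]), 0.85, array([0.516, 0.122])), (array([151., 304.]), 0.83, array([0.316, 0.343]))]
tab_top [(array([269., 219.]), 0.84, array([0.512, 0.121]))]
tab_ccw []
bottle_tall [(array([312., 292.]), 0.76, array([0.372, 0.016])), (array([272., 221.]), 0.74, array([0.518, 0.118]))]
bottle_small [(array([341., 181.]), 0.91, array([ 0.622, -0.027]))]
cal_weight [(array([261., 151.]), 0.64, array([0.676, 0.159])), (array([269., 218.]), 0.34, array([0.524, 0.125]))]
```

View pics/top0.png

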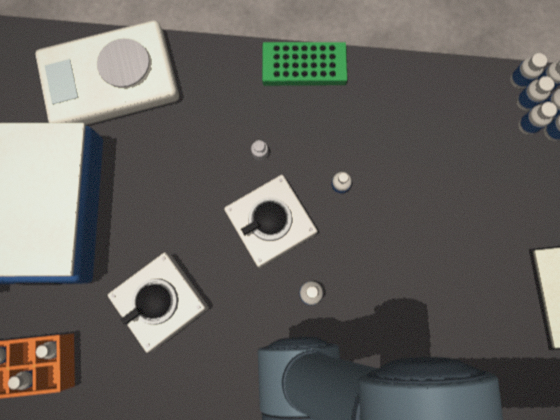

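View pics/scene0.png

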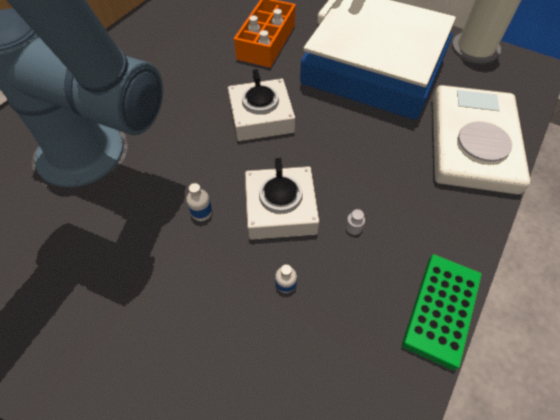

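Two lookalikes: station A at top (270,219), world about (0.516, 0.121), and station B at top (155,300), world about (0.32, 0.34). A has the smaller y, so it is farther right and is the one meant. I'll confirm that in a crop and measure the axis and tab direction.

```bash
cat > m.py <<'E'
from h import *
import sys
lab=sys.argv[1]
p=camera("top");q=camera("scene")
# collar/housing fit: housing corners by brightness in top
for n,p_ in(("top",p),("scene",q)):
    c=p_["color"]
    for t in("station","dome_top"):
        for d in cut_out(p_,t):
            if np.linalg.norm(onz(p_,d["position"],.06)[:2]-[.516,.121])<.06:
                m=d["mask"].astype(np.uint8); k=cv2.findContours(m,0,1)[0]; k=max(k,key=cv2.contourArea)
                r=cv2.minAreaRect(k);b=cv2.boxPoints(r)
                print(n,t,d["conf"],m.sum(),np.round(r[0],1),[onz(p_,x,.055)[:2].round(3) for x in b])
img=p["color"][160:280,210:330]
cr=cv2.resize(img,None,fx=5,fy=5,interpolation=cv2.INTER_CUBIC)
img2=q["color"][140:260,220:340]
cr=cv2.convertScaleAbs(cv2.resize(np.hstack([img,img2]),None,fx=3.33,fy=3.33,interpolation=cv2.INTER_CUBIC),alpha=1.6,beta=30)
cv2.imwrite(f"pics/{lab}.png",cr)
E
python3 m.py crop1
```

```text
top station 0.81 4771 [270.9 220.1] [array([0.534, 0.226]), array([0.626, 0.103]), array([0.499, 0.013]), array([0.411, 0.134])]
top dome_top 0.59 1011 [262.8 217.7] [array([0.55 , 0.191]), array([0.563, 0.094]), array([0.491, 0.084]), array([0.478, 0.179])]
scene station 0.91 4738 [280.9 197.3] [array([0.395, 0.156]), array([0.526, 0.255]), array([0.637, 0.079]), array([ 0.521, -0.007])]
scene dome_top 0.58 936 [276.6 184.3] [array([0.432, 0.133]), array([0.459, 0.21 ]), array([0.56 , 0.146]), array([0.532, 0.075])]
```

View pics/crop1.png

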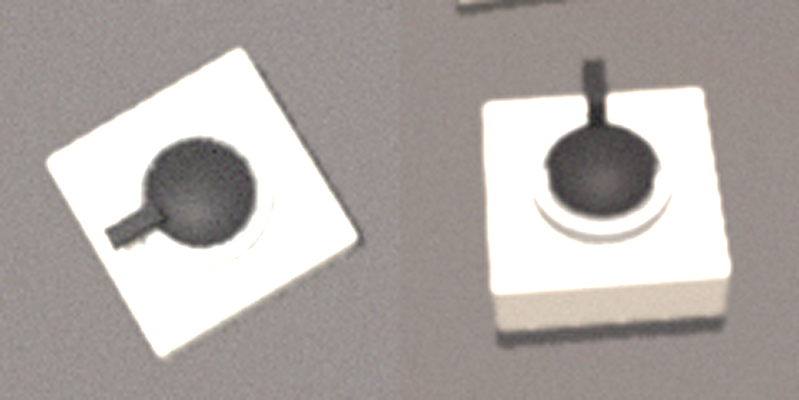

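The crop shows station A with its tab pointing lower-left in the top view (crop (113,238)), dome centre at (200,192). I'll triangulate from both views.

Run:
```python
from h import *
from scipy.optimize import least_squares
p=camera("top");q=camera("scene");s=400/120
T=lambda a:np.array(a)/s+[210,160]
S=lambda a:(np.array(a)-[400,0])/s+[220,140]
ct=[T(a) for a in[(240,46),(357,240),(162,357),(46,162)]]
cs=[S(a) for a in[(482,99),(705,88),(731,270),(493,293)]]
for n,P,C in(("top",p,ct),("scene",q,cs)):
    X=np.array([onz(P,c,.055)[:2] for c in C]);print(n,X.round(3).tolist(),X.mean(0).round(4))
    e=X-np.roll(X,-1,0);print(np.linalg.norm(e,axis=1).round(3),np.degrees(np.arctan2(e[:,1],e[:,0])).round(1))
dt=onz(p,T((200,192)),.076);ds=onz(q,S((602,170)),.076);print("dome",dt[:2],ds[:2])
tt=onz(p,T((113,238)),.1);print("tab end top",tt[:2])
tipS=onz(q,S((595,61)),.103);print("tab far end scene",tipS[:2])
```

```text
top [[0.622, 0.105], [0.5, 0.017], [0.413, 0.134], [0.532, 0.224]] [0.5168 0.12  ]
[0.15  0.146 0.149 0.149] [  35.9  -53.5 -143.1  127.2]
scene [[0.414, 0.136], [0.538, 0.224], [0.622, 0.106], [0.505, 0.015]] [0.5198 0.1202]
[0.152 0.144 0.149 0.152] [-145.   125.7   37.9  -53.2]
dome [0.51811943 0.1200971 ] [0.52162358 0.11646881]
tab end top [0.47993656 0.16939185]
tab far end scene [0.48272688 0.1711969 ]
```

```bash
python3 -m creep '[[[53,-60.2,0,0,0,-1.89,1],[53,-60.2,0,0,0,-1.89,1],[53,-60.2,0,0,0,-1.89,1],[53,-60.2,0,0,0,-1.89,1],[53,-60.2,0,0,0,-1.89,1],[53,-60.2,0,0,0,-1.89,1],[53,-60.2,0,0,0,-1.89,1],[53,-60.2,0,0,0,-1.89,1],[53,-60.2,0,0,0,-1.89,1],[53,-60.2,0,0,0,-1.89,1],[53,-60.2,0,0,0,-1.89,1],[53,-60.2,0,0,0,-1.89,1]]]'
cat > to.py <<'E'
# usage: to.py x y z yaw -> tool-axis shift (cm) and rotvec from current pose
from h import *
import sys
from scipy.spatial.transform import Rotation as R
s=read_state();x,y,z,w=map(float,sys.argv[1:5])
A=R.from_euler("xyz",s["eef_rot"]);B=R.from_euler("xyz",[np.pi,0,w])
print("t",round(s["t"],2),"pos",s["position"].round(4),"rot",s["eef_rot"].round(3),"F",s["ft_force"].round(2),"w",round(s["gripper_width"],3))
print("shift cm",(A.inv().apply(np.array([x,y,z])-s["position"])*100).round(2),"turn",(A.inv()*B).as_rotvec().round(3))
E
python3 to.py .5185 .12 .13 2.21
```

```text
t: 2.2
position: [0.4001, -0.1559, 0.2059]
eef_rot: [3.141, 0.001, 1.824]
ft_force: [1.6, -0.5, 0.3]
gripper_width: 0.0173
t 2.2 pos [ 0.4001 -0.1559  0.2059] rot [3.141e+00 1.000e-03 1.824e+00] F [ 1.64 -0.53  0.34] w 0.017
shift cm [23.76 18.35  7.58] turn [ 0.001  0.001 -0.386]
```

```bash
python3 -m creep '[[[23.8,18.4,2,0,0,-0.386,1],[23.8,18.4,2,0,0,-0.386,1],[23.8,18.4,2,0,0,-0.386,1],[23.8,18.4,2,0,0,-0.386,1],[23.8,18.4,2,0,0,-0.386,1],[23.8,18.4,2,0,0,-0.386,1],[23.8,18.4,2,0,0,-0.386,1],[23.8,18.4,5,0,0,-0.386,1],[23.8,18.4,7.6,0,0,-0.386,1],[23.8,18.4,9.6,0,0,-0.386,1],[23.8,18.4,9.6,0,0,-0.386,1],[23.8,18.4,9.6,0,0,-0.386,1]]]'
python3 to.py .5185 .12 .088 2.21; python3 m.py crop2
```

```text
t: 3.2
position: [0.5182, 0.1205, 0.1092]
eef_rot: [-3.14, -0.0, 2.21]
ft_force: [0.5, -0.0, -1.1]
gripper_width: 0.0004
t 3.2 pos [0.5182 0.1205 0.1092] rot [-3.14 -0.    2.21] F [ 0.49 -0.03 -1.12] w 0.0
shift cm [-0.06 -0.    2.12] turn [-0.001 -0.    -0.   ]
scene station 0.84 4553 [281.3 202.6] [array([0.412, 0.134]), array([0.543, 0.229]), array([0.638, 0.077]), array([ 0.521, -0.008])]
scene dome_top 0.95 662 [280.4 191.8] [array([0.499, 0.082]), array([0.466, 0.139]), array([0.531, 0.173]), array([0.562, 0.115])]
```

View pics/crop2.png

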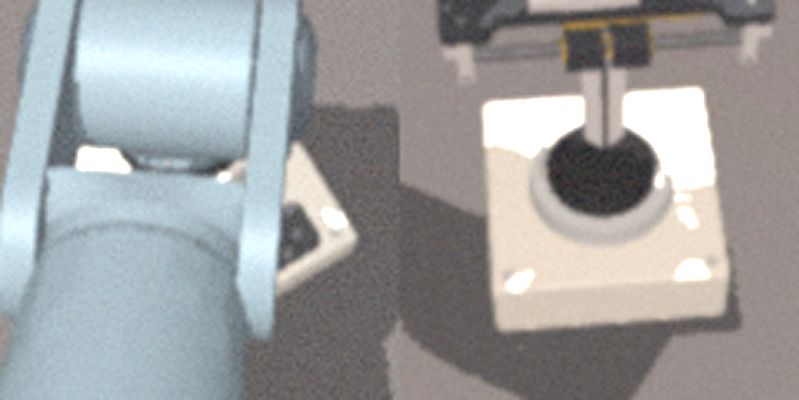

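Closed fingertips hang over the dome (scene crop (604,140)) and are centred on the station. Now pushing slowly.

```bash
python3 -m creep '[[[-0.05,0,0.7,0,0,0,1],[-0.05,0,1.4,0,0,0,1],[-0.05,0,1.9,0,0,0,1],[-0.05,0,2.2,0,0,0,1],[-0.05,0,2.3,0,0,0,1],[-0.05,0,2.35,0,0,0,1]]]'
python3 -m creep '[[[0,0,0.05,0,0,0,1],[0,0,0.1,0,0,0,1],[0,0,0.15,0,0,0,1],[0,0,0.2,0,0,0,1]]]'
python3 -m creep '[[[0,0,0.05,0,0,0,1],[0,0,0.1,0,0,0,1],[0,0,0.15,0,0,0,1],[0,0,0.2,0,0,0,1]]]'
```

```text
t: 4.0
position: [0.5199, 0.1199, 0.0873]
eef_rot: [3.14, 0.002, 2.209]
ft_force: [-0.7, 0.4, 1.0]
gripper_width: 0.0005
t: 4.33
position: [0.5201, 0.1199, 0.0854]
eef_rot: [3.139, 0.003, 2.209]
ft_force: [-0.4, 0.1, 0.0]
gripper_width: 0.0009
t: 4.67
position: [0.5203, 0.1199, 0.084]
eef_rot: [3.139, 0.003, 2.209]
ft_force: [-1.8, -0.2, 4.3]
gripper_width: 0.0005
```

```bash
python3 -m creep '[[[0,0,0.08,0,0,0,1],[0,0,0.16,0,0,0,1],[0,0,0.24,0,0,0,1],[0,0,0.32,0,0,0,1]]]'
python3 -m creep '[[[0,0,0.08,0,0,0,1],[0,0,0.16,0,0,0,1],[0,0,0.24,0,0,0,1],[0,0,0.32,0,0,0,1],[0,0,0.32,0,0,0,1]]]'
```

```text
t: 5.0
position: [0.5203, 0.1199, 0.0806]
eef_rot: [3.139, 0.003, 2.209]
ft_force: [0.2, -0.5, -0.2]
gripper_width: 0.0004
t: 5.42
position: [0.5201, 0.1199, 0.077]
eef_rot: [3.14, 0.002, 2.209]
ft_force: [-0.3, 0.0, 0.6]
gripper_width: 0.0005
```

```bash
python3 -m creep '[[[0,0,0.06,0,0,0,1],[0,0,0.12,0,0,0,1],[0,0,0.16,0,0,0,1],[0,0,0.16,0,0,0,1]]]'
python3 -m creep '[[[0,0,-0.5,0,0,0,1],[0,0,-2,0,0,0,1],[0,0,-4,0,0,0,1],[0,0,-5,0,0,0,1],[0,0,-5,0,0,0,1]]]'
python3 to.py .5185 .12 .13 2.21
```

```text
t: 5.75
position: [0.5203, 0.1199, 0.0761]
eef_rot: [3.14, 0.003, 2.209]
ft_force: [-2.4, 0.4, 4.9]
gripper_width: 0.0003
t: 6.17
position: [0.5222, 0.12, 0.1289]
eef_rot: [3.135, 0.006, 2.209]
ft_force: [0.9, -0.1, -0.3]
gripper_width: 0.0004
t 6.17 pos [0.5222 0.12   0.1289] rot [3.135 0.006 2.209] F [ 0.86 -0.11 -0.25] w 0.0
shift cm [ 0.22 -0.29 -0.11] turn [ 0.007  0.006 -0.001]
```

```bash
python3 to.py .461 .1446 .125 2.21
```

```text
t 6.17 pos [0.5222 0.12   0.1289] rot [3.135 0.006 2.209] F [ 0.86 -0.11 -0.25] w 0.0
shift cm [ 5.62 -3.45  0.34] turn [ 0.007  0.006 -0.001]
```

```bash
python3 -m creep '[[[2.5,-1.5,0,0,0,0,1],[5,-3.4,0.3,0.007,0.006,0,1],[5.6,-3.45,0.4,0.007,0.006,0,1],[5.6,-3.45,1,0.007,0.006,0,1],[5.6,-3.45,2.5,0.007,0.006,0,1],[5.6,-3.45,3.5,0.007,0.006,0,1],[5.6,-3.45,4.3,0.007,0.006,0,1],[5.6,-3.45,4.7,0.007,0.006,0,1],[5.6,-3.45,4.7,0.007,0.006,0,1]]]'
python3 to.py .461 .1446 .08 2.21; python3 m.py crop3
```

```text
t: 6.92
position: [0.461, 0.1441, 0.08]
eef_rot: [-3.139, -0.002, 2.209]
ft_force: [0.3, 0.9, -0.1]
gripper_width: 0.0004
t 6.92 pos [0.461  0.1441 0.08  ] rot [-3.139e+00 -2.000e-03  2.209e+00] F [ 0.32  0.91 -0.07] w 0.0
shift cm [ 0.04  0.03 -0.  ] turn [-0.003 -0.002 -0.001]
top station 0.72 1652 [282.5 213.7] [array([0.568, 0.178]), array([0.624, 0.102]), array([0.498, 0.014]), array([0.444, 0.088])]
scene station 0.84 4769 [280.7 198.2] [array([0.398, 0.149]), array([0.527, 0.25 ]), array([0.637, 0.08 ]), array([ 0.521, -0.007])]
```

View pics/crop3.png

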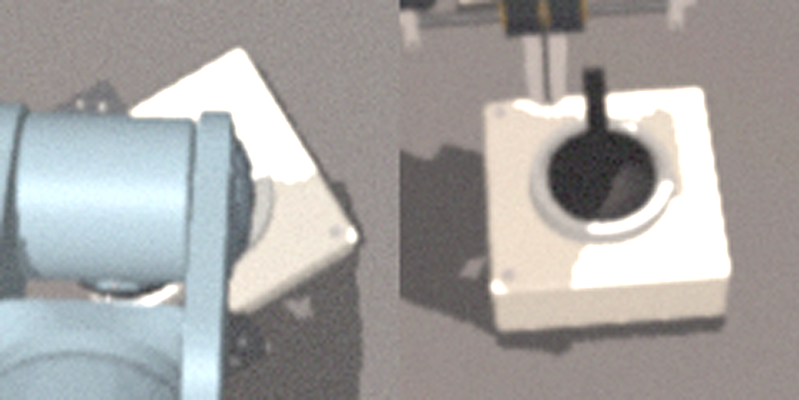

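The tab and dome now sit lower than before (tab tip row 68 vs 61 in the scene crop), so it's latched. Fingers are beside the tab's counterclockwise face. Now I'll push along the arc.

```bash
python3 -m creep '[[[0.04,0.5,0,0,0,0,1],[0.04,0.9,0,0,0,0,1],[0.04,1.23,0,0,0,0,1],[0.13,1.5,0,0,0,0.05,1],[0.21,1.78,0,0,0,0.1,1],[0.27,2.06,0,0,0,0.15,1],[0.32,2.34,0,0,0,0.2,1],[0.35,2.62,0,0,0,0.25,1],[0.375,2.91,0,0,0,0.3,1],[0.38,3.2,0,0,0,0.35,1],[0.37,3.49,0,0,0,0.4,1]]]'
cat > arc.py <<'E'
import subprocess,sys,numpy as np
C=np.array([.5185,.12]);th=2.21
for f in map(float,sys.argv[1:]):
    a=th-f;u=np.array([np.cos(a),np.sin(a)]);n=np.array([-u[1],u[0]])
    p=C+.054*u+.0195*n
    print(f,subprocess.run(["python3","to.py",str(p[0]),str(p[1]),".08",str(a)],capture_output=True,text=True).stdout.split("\n")[1])
E
python3 arc.py .45 .5 .55 .6 .65 .7; python3 m.py crop4
```

```text
t: 8.13
position: [0.4875, 0.1684, 0.0818]
eef_rot: [-3.141, 0.0, 1.807]
ft_force: [-3.1, -0.8, 1.4]
gripper_width: 0.0007
0.45 shift cm [0.06 0.19 0.18] turn [-0.001  0.     0.047]
0.5 shift cm [0.13 0.47 0.18] turn [-0.001  0.     0.097]
0.55 shift cm [0.2  0.74 0.18] turn [-0.001  0.     0.147]
0.6 shift cm [0.25 1.03 0.18] turn [-0.001  0.     0.197]
0.65 shift cm [0.28 1.31 0.18] turn [-0.001  0.     0.247]
0.7 shift cm [0.3  1.6  0.18] turn [-0.001  0.     0.297]
top station 0.59 2680 [274.7 218.2] [array([0.545, 0.21 ]), array([0.625, 0.105]), array([0.498, 0.013]), array([0.421, 0.117])]
top station 0.31 447 [276.7 219.4] [array([0.487, 0.13 ]), array([0.558, 0.12 ]), array([0.552, 0.082]), array([0.481, 0.094])]
top dome_top 0.97 451 [276.3 220.1] [array([0.489, 0.135]), array([0.557, 0.118]), array([0.546, 0.079]), array([0.479, 0.097])]
top dome_top 0.31 442 [276.2 220.2] [array([0.489, 0.134]), array([0.556, 0.117]), array([0.546, 0.08 ]), array([0.479, 0.098])]
scene station 0.6 821 [285.6 186.4] [array([0.48 , 0.098]), array([0.486, 0.214]), array([0.555, 0.193]), array([0.545, 0.082])]
scene dome_top 0.64 913 [285.7 186.1] [array([0.477, 0.099]), array([0.483, 0.217]), array([0.557, 0.194]), array([0.547, 0.081])]
```

View pics/crop4.png

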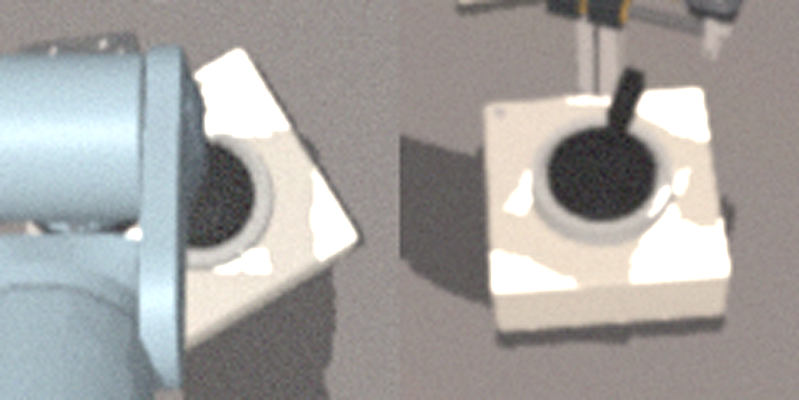

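The head is turning with the fingertip on one side of the tab only (scene crop (627,100)). Force is about 3 N. Continuing.

```bash
python3 -m creep '[[[0.06,0.19,0.05,0,0,0.05,1],[0.13,0.47,0.1,0,0,0.1,1],[0.2,0.75,0.1,0,0,0.15,1],[0.25,1.03,0.1,0,0,0.2,1],[0.28,1.31,0.1,0,0,0.25,1],[0.3,1.6,0.1,0,0,0.3,1],[0.3,1.6,0.1,0,0,0.3,1]]]'
python3 arc.py .65 .7 .75; python3 m.py crop5
```

```text
t: 9.02
position: [0.5029, 0.175, 0.081]
eef_rot: [3.141, -0.0, 1.51]
ft_force: [-1.2, 0.5, 0.4]
gripper_width: 0.0006
0.65 shift cm [-0.1  -0.33  0.1 ] turn [ 0.001 -0.    -0.05 ]
0.7 shift cm [ 0.   -0.06  0.1 ] turn [ 0.001 -0.    -0.   ]
0.75 shift cm [0.09 0.21 0.1 ] turn [ 0.001 -0.     0.05 ]
top station 0.88 2926 [271.  220.5] [array([0.532, 0.224]), array([0.625, 0.105]), array([0.5  , 0.014]), array([0.411, 0.132])]
top dome_top 0.79 606 [274.  217.5] [array([0.555, 0.14 ]), array([0.559, 0.092]), array([0.491, 0.086]), array([0.487, 0.133])]
scene station 0.74 4712 [280.8 199.7] [array([0.403, 0.143]), array([0.531, 0.243]), array([0.637, 0.08 ]), array([ 0.523, -0.008])]
scene dome_top 0.97 924 [286.6 186.3] [array([0.467, 0.112]), array([0.502, 0.222]), array([0.57 , 0.181]), array([0.534, 0.077])]
```

View pics/crop5.png

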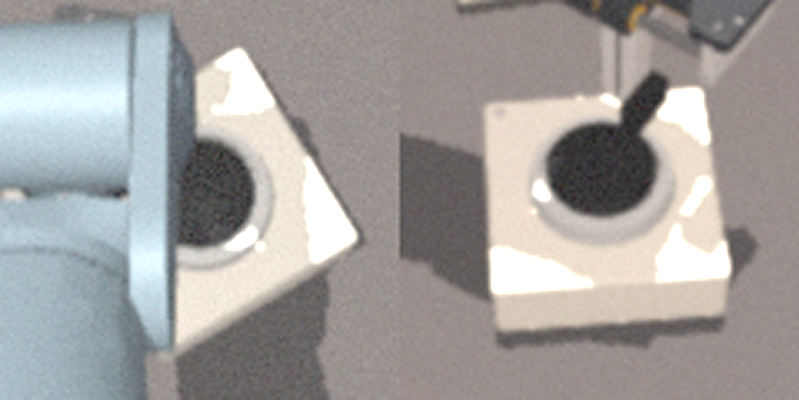

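The head looks raised again. I'll go a little further (0.75, still short of the stop) for certainty, then back off along the arc so the tab springs back gently.

```bash
python3 -m creep '[[[0.05,0.1,0.05,0,0,0.03,1],[0.1,0.24,0.1,0,0,0.055,1],[0.1,0.24,0.1,0,0,0.055,1]]]'
python3 arc.py .6 .4 .2 0; python3 to.py .461 .1446 .08 2.21
```

```text
t: 9.57
position: [0.5048, 0.1758, 0.0798]
eef_rot: [3.141, -0.0, 1.456]
ft_force: [-1.0, -0.2, 0.6]
gripper_width: 0.0007
0.6 shift cm [-0.35 -0.76 -0.02] turn [ 0.    -0.    -0.154]
0.4 shift cm [-0.99 -1.7  -0.02] turn [ 0.    -0.    -0.354]
0.2 shift cm [-1.82 -2.5  -0.02] turn [ 0.    -0.    -0.554]
0.0 shift cm [-2.78 -3.12 -0.02] turn [ 0.     0.    -0.754]
t 9.57 pos [0.5048 0.1758 0.0798] rot [ 3.141 -0.     1.456] F [-1.05 -0.2   0.58] w 0.001
shift cm [-3.6  -4.   -0.02] turn [ 0.     0.    -0.754]
```

```bash
python3 -m creep '[[[-0.18,-0.4,0,0,0,-0.077,1],[-0.35,-0.76,0,0,0,-0.154,1],[-0.66,-1.24,0,0,0,-0.254,1],[-0.99,-1.7,0,0,0,-0.354,1],[-1.4,-2.11,0,0,0,-0.454,1],[-1.82,-2.5,0,0,0,-0.554,1],[-2.3,-2.83,0,0,0,-0.654,1],[-2.78,-3.12,0,0,0,-0.754,1],[-3.6,-4,0,0,0,-0.754,1],[-3.6,-4.2,0,0,0,-0.754,1]]]'
python3 -m creep '[[[0,0,-2,0,0,0,1],[0,0,-5,0,0,0,1],[0,-2,-8,0,0,0,1],[0,-6,-10,0,0,0,1],[0,-10,-10,0,0,0,1],[0,-14,-10,0,0,0,1],[0,-14,-10,0,0,0,1],[0,-14,-10,0,0,0,1]]]'
python3 m.py crop6
python3 - <<'E'
from h import *
for n in("scene","top"):
    p=camera(n);cv2.imwrite(f"pics/{n}_end.png",p["color"])
    for t in("bottle_tall","bottle_small","cal_weight"):
        print(n,t,[(np.round(d["position"]),round(d["conf"],2)) for d in look_for(p,t)][:2])
a=cv2.imread("pics/scene0.png");b=cv2.imread("pics/scene_end.png")
sl=np.s_[140:260,220:340]
cv2.imwrite("pics/cmp.png",cv2.convertScaleAbs(cv2.resize(np.hstack([a[sl],b[sl]]),None,fx=3.33,fy=3.33,interpolation=2),alpha=1.6,beta=30))
E
```

```text
t: 10.4
position: [0.4581, 0.1442, 0.0796]
eef_rot: [-3.141, 0.0, 2.21]
ft_force: [0.9, -0.0, -0.7]
gripper_width: 0.0005
t: 11.07
position: [0.3455, 0.0601, 0.1803]
eef_rot: [3.139, 0.003, 2.207]
ft_force: [0.8, 0.4, -0.1]
gripper_width: 0.0008
top station 0.84 4340 [270.6 219.8] [array([0.534, 0.225]), array([0.625, 0.103]), array([0.5  , 0.015]), array([0.413, 0.136])]
top dome_top 0.91 969 [264.3 216.7] [array([0.551, 0.188]), array([0.563, 0.09 ]), array([0.495, 0.081]), array([0.482, 0.178])]
scene station 0.94 4753 [281.  197.7] [array([0.397, 0.154]), array([0.528, 0.252]), array([0.637, 0.079]), array([ 0.521, -0.007])]
scene dome_top 0.68 944 [283.3 183.6] [array([0.486, 0.088]), array([0.454, 0.206]), array([0.532, 0.213]), array([0.559, 0.097])]
scene bottle_tall [(array([197., 204.]), 0.83)]
scene bottle_small [(array([290., 279.]), 0.74)]
scene cal_weight [(array([354., 222.]), 0.62), (array([287., 277.]), 0.42)]
top bottle_tall []
top bottle_small [(array([343., 179.]), 0.87)]
top cal_weight [(array([261., 151.]), 0.73)]
```

View pics/cmp.png

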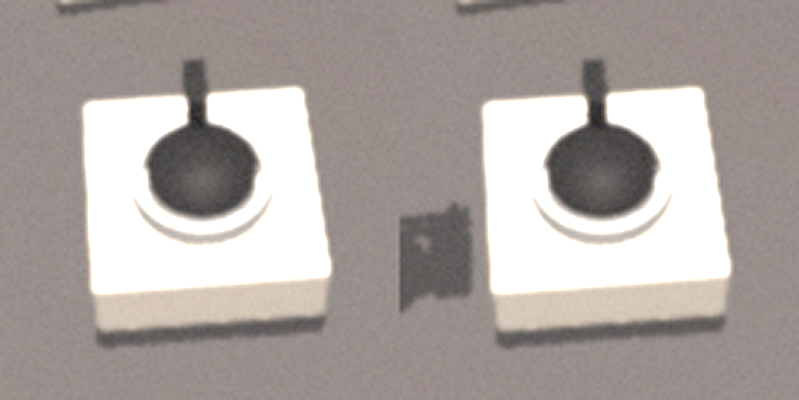

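View pics/scene_end.png

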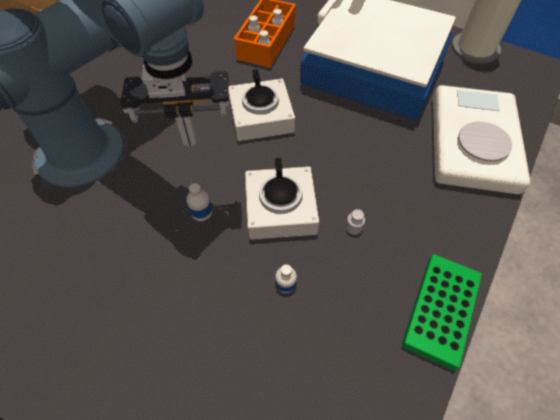

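The head is back up and the tab is at rest: the before and after crops match, with the tab tip at row 61 in both. The bottles and weight are standing where they were, and the arm is clear.

```bash
python3 -c "
from rig import *
print(sign_off())"
```

```text
the job is handed in; nothing more can be done
None
```

The stop button test is done and handed in, using about 11 s of the 42 s allowed. I worked on the right-hand station, at about (0.5185, 0.120).

- **Push in:** I pressed the dome down slowly with the closed fingertips. It gave about 4 N of resistance, then snapped in. The hard stop was at 76 mm above the bench, and a picture after letting go showed it staying down.
- **Release:** I pushed the tab's counterclockwise face round along its arc to about 0.75 rad, with about 3 N measured. The head popped up, and I backed off along the arc so the tab could spring back.
- **Final checks:** In the scene camera the head height and tab direction match the starting picture. Both bottles and the weight are upright, within about 3 pixels of where they started in the network's readings. The robot was touching nothing.
- **Missed detection:** the network did not find the tall bottle in the last top view, and I did not look at that picture. The scene view shows the bottle standing in place.

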